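Three walnuts from the dispenser

TASK

Put the empty white bowl under the spout of the walnut dispenser, then turn its paddle knob clockwise (as seen from the knob's side) exactly three clicks, one click at a time, so that each click's walnut drops into the bowl before you go on. Then bring the bowl with its three walnuts back out, until it stands on the shelf clear of the dispenser and its knob; leave the salt box, jug lid and spoon where they are.

Things in the scene. Friction and masses are not known exactly. Their poses are not given: they have to be found in the camera images.
- dispenser: Walnut dispenser screwed to the shelf: clear slim hopper over a round drum (outer radius 60 mm), white spout below, post and foot behind. Origin: on the shelf right below the spout's centre. Its -x axis points to its front (knob side), z up. Drum and hopper reach 23 mm forward of the origin; top 475 mm high; post 97 mm and foot plate edge 86 mm behind the origin, so a bowl fits under the spout.
- knob (a joint): Turn of the knob and its six-pocket wheel, rad: 0 at the start, growing clockwise seen from the front (top moves to the dispenser's -y). Rests at clicks 1.047 rad (60 deg) apart. 4 to 7 N on a wing takes it over the hump half-way; past it, it snaps on to the next click by itself; short of it, it springs back. Turns both ways, no stop. Each click clockwise drops one walnut, late in the click.
- knob_axis (a point): Point on the knob's level turning axis (along the dispenser's x), at mid depth of the knob bar, 47 mm in front of the dispenser's origin, 225 mm above the shelf. The black knob is a straight two-winged bar across the axis: wings 40 mm long each way, 13 mm thick, 22 mm deep along the axis, 13 mm of air between it and the drum's front plate; round boss of radius 13 mm in the middle.
- wing_end (a point): Middle of the end face of the wing that points up at the start, 40 mm from knob_axis; turns with the knob. Seen from the front it starts 30 deg left of straight up (towards the dispenser's +y); after one click 30 deg right of up, after two level to the right, after three 60 deg below that.
- outlet (a point): Centre of the spout's mouth (54 mm across by 38 mm), 139 mm above the shelf, straight above the dispenser's origin. Walnuts fall straight down from here.
- bowl: White ceramic snack bowl, loose, about 0.3 kg, empty at the start. Round, rim radius 70 mm, 60 mm high, wall 4 mm, foot radius 32 mm, sides flaring upward (outer radius 60 mm at 31 mm height; above that the wall leans outward by 18 deg). Origin: centre of its underside; z up.
- walnut1: Walnut in its shell, 32 mm across, 12 g. Origin: its centre. It starts in the wheel and is the first to drop.
- walnut2: The same, second to drop.
- walnut3: The same, third to drop.
- salt_box: Bystander: closed plastic salt box, 109 by 84 mm, 71 mm high. Origin: centre of its underside.
- jug_lid: Bystander: blue ceramic jug lid, radius 48 mm, 42 mm high with its knob. Origin: centre of its underside.
- spoon: Bystander: beech spoon lying flat, 270 mm long along its x. Origin: on the shelf under its middle.
There are look-alikes about, which are no part of the job. There is more than one size of the bowl; the job needs the smallest.

How it is judged (in metres and radians):
On the way, in this order (a step that is already met when the one before it is completed fails the run):
1. the bowl stands under the spout (its centre within 35 mm of the spout's), the knob not yet turned (horizontal distance between bowl and outlet below 0.035 m and angle between bowl's own z axis and vertical below 0.12 rad and height (world z) of bowl below 0.008 m and value of joint knob between -0.3 and 0.3 rad), for 0.2 s.
2. the knob rests at the first click (within 0.2 rad) and the first walnut lies in the bowl (value of joint knob between 0.8472 and 1.2472 rad and horizontal distance between walnut1 and bowl below 0.062 m and z of walnut1 in the frame of bowl between 0 and 0.068 m), for 0.2 s.
3. the knob rests at the second click (within 0.2 rad) and the second walnut lies in the bowl (value of joint knob between 1.8944 and 2.2944 rad and horizontal distance between each of walnut1, walnut2 and bowl below 0.062 m and z of walnut1 in the frame of bowl between 0 and 0.068 m and z of walnut2 in the frame of bowl between 0 and 0.068 m), for 0.2 s.
4. the knob rests at the third click (within 0.2 rad) and the third walnut lies in the bowl (value of joint knob between 2.9416 and 3.3416 rad and horizontal distance between each of walnut1, walnut2, walnut3 and bowl below 0.062 m and z of walnut1 in the frame of bowl between 0 and 0.068 m and z of walnut2 in the frame of bowl between 0 and 0.068 m and z of walnut3 in the frame of bowl between 0 and 0.068 m), for 0.2 s.
At the end, for the whole second after the job is handed in: The three walnuts lie in the bowl; the bowl stands still and upright (within 0.12 rad) on the shelf with its centre more than 125 mm from the spout's centre, seen from above; the knob rests at the third click clockwise from its start (within 0.2 rad) (all of step 4 and angle between bowl's own z axis and vertical below 0.12 rad and height (world z) of bowl below 0.008 m and horizontal distance between bowl and outlet above 0.125 m and linear speed of bowl below 0.02 m/s and velocity of joint knob between -0.1 and 0.1 rad/s); the robot touches nothing.
It fails at once if the knob is turned past half-way to a fourth click (value of joint knob above 3.6652 rad).
It fails at once if the salt box is moved more than 30 mm (distance of salt_box from where it was at the start of the episode above 0.03 m).
It fails at once if the jug lid is moved more than 30 mm (distance of jug_lid from where it was at the start of the episode above 0.03 m).
It fails at once if the spoon is moved more than 30 mm (distance of spoon from where it was at the start of the episode above 0.03 m).
It also fails if it takes over 72 s, if anything falls off the work surface, if the arm or the gripper's body presses on something with over 40 N, if the wrist force passes 120 N, or if a joint passes its speed limit or range.

ROBOT

A 6-joint arm with a two-finger parallel gripper is mounted at the origin on the work surface. World frame = base frame: x ahead of the robot, y to its left, z up, the work surface at z = 0. Lengths are in mm, angles in degrees, forces in N, time in s.
With the tool pointing down it reaches from about 250 to 725 mm from the base axis. Payload 4 kg.
Tool frame: the origin (TCP) lies on the centre line of the jaws, within the pads' length; the fingertips stand 8 mm ahead of it and the grasp point (between the pads) lies 11 mm behind it (bot.tcp_to_tips is the distance from the TCP to the fingertips, in mm); z points along the fingers, y is the line along which they close (so a half turn about z gives the same grasp; the last joint's range is limited). The gripper opens to 85 mm and grips with 20 to 120 N. Pads are 22 mm wide; open, the fingers measure 114 mm over their backs; the gripper's body (76 mm by 85 mm) begins 54 mm behind the grasp point. The pads swing forward as they close: fully open they stand 13 mm farther back than shut.
Start: joints at [70.818, 13.785, 0.286, 76.501, 0, 90], TCP at [164.288, 472.238, 239.306] pointing down, gripper open.
Joint ranges: [-155.79, 155.79], [-60.16, 107.12], [-62.33, 73.08], [-114, 123.19], [-81.49, 82.49], [-180, 180]. Speed limits (degrees/s): [159.86, 159.86, 180, 180, 180, 180].

INTERFACE

Orientations are given as a 3x3 rotation matrix whose columns are the frame's x, y, z axes.
In Python, from cell import bot, imaging, job gives the robot as it stands.
- The arm moves only by the tool carry_out, never from a script. Its argument "steps" is a list of rows, each an object of numbers: "fingers": the closure, from 0 (fully open) to 1 (shut); "dx", "dy", "dz": the shift along the tool's x, y, z in m; "yaw": the turn about the tool's z in rad. A call has 1 to 5 rows; each row is the pose to reach, as a shift and turn from the pose commanded when the call began, along the tool's axes at that moment; what a row does not reach only later rows make up. A row lasts 1/10 s, in which the tool goes at most 50 mm and 8.59 degrees, less where a joint would pass 70% of its speed; a pose out of reach is approached as far as the arm can. A call with a gripper value outside its range is refused whole. The fingers move at their own pace and stop on an object; "newtons" is the grip in N (left out, the last holds). Time passes only in rows, so rows that repeat a pose let the fingers close. It gives the time, the measured TCP pose, the force, the opening and the grip force at its end, in the units of the state.
- bot.observe(): the state, without advancing time (a new reading comes with each control period).
- imaging.capture(name): name is "side" or "top" or "wrist"; returns the picture (420x560x3 uint8, blue, green, red); there is no depth.
- imaging.calibration(name): a dict with "fx", "fy", "cx", "cy" (pixels), "view" (4x4, takes a point from world to camera coordinates). Camera axes: x right, y down, z forward; pixel columns grow to the right and rows downward; lengths in mm; the calibration is good to about 2 mm. The wrist camera is an equidistant fisheye: a pixel r from the principal point sees the ray r / f radians off the axis. A picture is of the moment at which its call begins: read the wrist's pose just before it. calibration takes no time and is no camera call; for the wrist camera it gives the pose at the moment of the call.
- job.job_done(): hands the job in; it is judged then, once.
The state is a dict: "time": time; "joints": joint angles; "joint_velocities": joint speeds; "joint_torque": joint torques, N m; "eef_pos": TCP position; "ee_rot": TCP orientation; "force": force on the tool from outside, world axes, zero at the start; "torque": the same for the moment, N m; "width": finger opening in mm; "finger_force": force on a finger pad.
Only numpy, scipy, OpenCV 4.12 (cv2) and the standard library are available. Lean on these libraries where they do the work, as an engineer would, in place of code of your own. Each camera call takes 0.05 s, during which the arm holds its last target. There are 200 camera calls.

## Working session

There is one attempt and no reset: what is moved stays moved. The work goes in short steps, Python scripts to look and compute and a tool call to move; the robot and the scene stay as the last step left them, time stands still between calls to the robot, and variables do not carry over. Pictures are saved under pics/ and viewed, at most 10 in all, crops included, and the job is handed in when it is done.

Besides the shell and the picture viewer there is one more tool, called as name([rows], argument=value, ...), one row to a line, values as JSON. carry_out: Moves the arm, as the interface text tells. Its arguments: {"type":"object","properties":{"steps":{"type":"array","items":{"type":"object","properties":{"fingers":{"type":"number"},"dx":{"type":"number"},"dy":{"type":"number"},"dz":{"type":"number"},"yaw":{"type":"number"}}}},"newtons":{"type":"number"}},"required":["steps"]}

```bash
mkdir -p pics; ls
python3 - <<'E'
from cell import bot, imaging, job
import cv2,numpy as np
s=bot.observe(); print(s['time'],s['eef_pos'],np.round(s['ee_rot'],3).tolist(),s['width'])
for n in('side','top'):
    c=imaging.calibration(n); print(n,c['fx'],c['cx'],c['cy'],np.round(c['view'],3).tolist())
    im=imaging.capture(n); cv2.imwrite(f'pics/{n}0.png',im)
E
```

```text
pics
0.0 [164.06355292 471.65484826 238.40017508] [[-0.944, 0.329, -0.001], [0.329, 0.944, -0.002], [0.0, -0.002, -1.0]] 85.3135045404747
side 480.0748577712825 285.64327752961105 209.4729600364193 [[0.996, -0.085, -0.015, -539.407], [-0.066, -0.638, -0.767, 114.584], [0.055, 0.765, -0.642, 1410.082], [0.0, 0.0, 0.0, 1.0]]
top 417.90116552832507 274.88322825922415 206.53893363859146 [[-0.0, -1.0, 0.012, -102.3], [-0.992, -0.001, -0.124, 546.107], [0.124, -0.012, -0.992, 1220.532], [0.0, 0.0, 0.0, 1.0]]
```

View pics/side0.png

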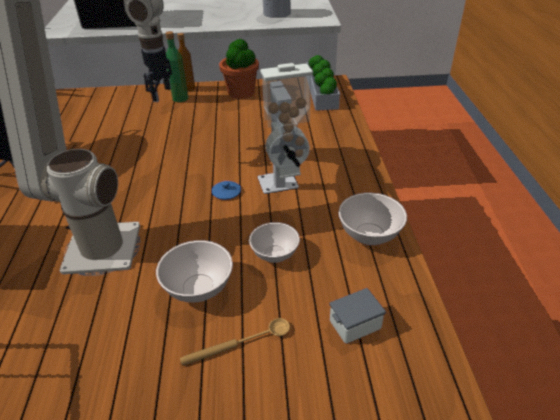

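View pics/top0.png

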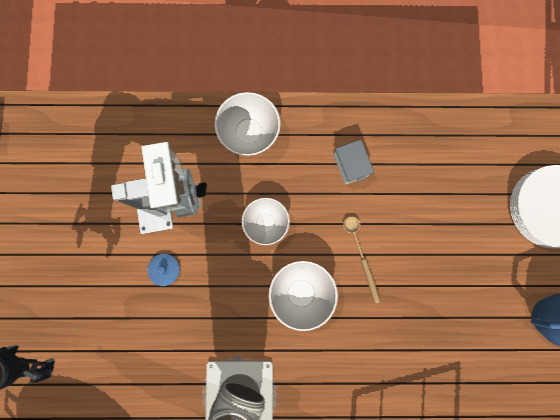

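The side view shows the dispenser at (285,140) with its black knob at (290,155), facing the camera. The top view shows the knob at (201,189) and the lid at (160,175).

There are three white bowls, given as top / side pixels: (266,221) / (275,243), (303,296) / (195,272) and (248,124) / (372,220). The first has the smallest rim, about 23 px in radius against about 32 px for the others. The job asks for the smallest, so that is the one. Next I measure and confirm it in a crop.

```bash
cat > h.py <<'E'
import cv2,numpy as np
from cell import bot, imaging, job
def ray(n,u,v):
    c=imaging.calibration(n); V=np.array(c['view']); R,t=V[:3,:3],V[:3,3]
    d=R.T@np.array([(u-c['cx'])/c['fx'],(v-c['cy'])/c['fy'],1.]); return -R.T@t,d
def cast(n,u,v,z):
    o,d=ray(n,u,v); return o+d*(z-o[2])/d[2]
def tri(a,b):
    A=np.zeros((3,3));B=np.zeros(3)
    for n,u,v in(a,b):
        o,d=ray(n,u,v); d/=np.linalg.norm(d); P=np.eye(3)-np.outer(d,d); A+=P;B+=P@o
    return np.linalg.solve(A,B)
def proj(n,p):
    c=imaging.calibration(n); q=np.array(c['view'])@np.append(p,1); return c['fx']*q[0]/q[2]+c['cx'],c['fy']*q[1]/q[2]+c['cy']
def white(im,thr=110):
    h=cv2.cvtColor(im,cv2.COLOR_BGR2HSV); return ((h[...,1]<60)&(h[...,2]>thr)).astype(np.uint8)
E
python3 - <<'E'
from h import *
print(bot.tcp_to_tips)
t=cv2.imread('pics/top0.png'); s=cv2.imread('pics/side0.png')
cs,_=cv2.findContours(white(t),cv2.RETR_EXTERNAL,cv2.CHAIN_APPROX_NONE)
for c in cs:
    if cv2.contourArea(c)>600:
        (u,v),r=cv2.minEnclosingCircle(c); print('top',round(u),round(v),round(r,1),cast('top',u,v,60).round(0),'radius mm',round(np.linalg.norm(cast('top',u+r,v,60)-cast('top',u,v,60)),1))
# knob: black blob in both
for n,im,(x0,y0,x1,y1) in(('top',t,(190,175,215,205)),('side',s,(270,135,310,175))):
    m=(im[y0:y1,x0:x1].max(2)<45).astype(np.uint8); k,l,st,ce=cv2.connectedComponentsWithStats(m); i=1+st[1:,4].argmax(); print(n,ce[i]+[x0,y0],st[i])
a=cv2.resize(t[125:250,100:300],None,fx=4,fy=4,interpolation=cv2.INTER_CUBIC); cv2.imwrite('pics/c1.png',a)
b=cv2.resize(s[60:200,230:340],None,fx=4.2,fy=4.2,interpolation=cv2.INTER_CUBIC); cv2.imwrite('pics/c2.png',b)
E
```

```text
8.0
top 238 391 43.3 [26. -0. 60.] radius mm 120.6
top 303 295 34.9 [ 286. -182.   60.] radius mm 100.4
top 265 221 24.0 [500. -74.  60.] radius mm 70.2
top 551 206 41.8 [ 545. -921.   60.] radius mm 125.1
top 156 188 47.4 [597. 247.  60.] radius mm 139.4
top 353 162 22.8 [ 679. -335.   60.] radius mm 68.3
top 247 124 32.7 [795. -18.  60.] radius mm 98.7
top [201.4296875 189.71875  ] [  6   8  19  14 128]
side [290.70992366 154.60305344] [ 13  10  17  21 131]
```

View pics/c1.png

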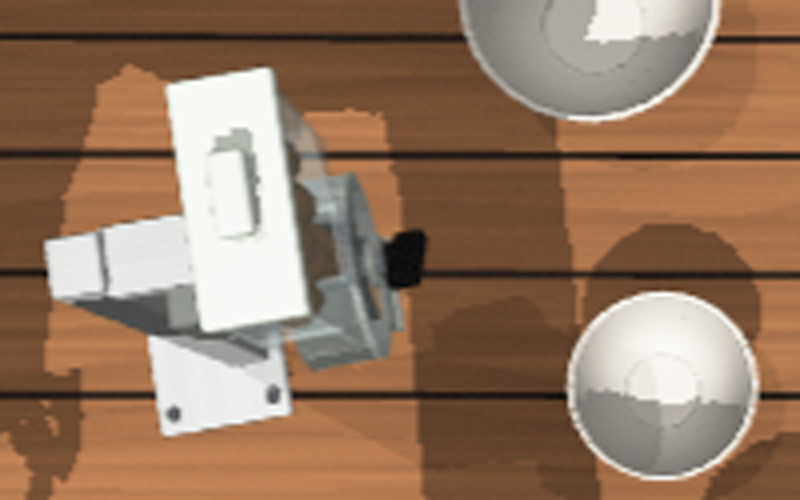

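View pics/c2.png

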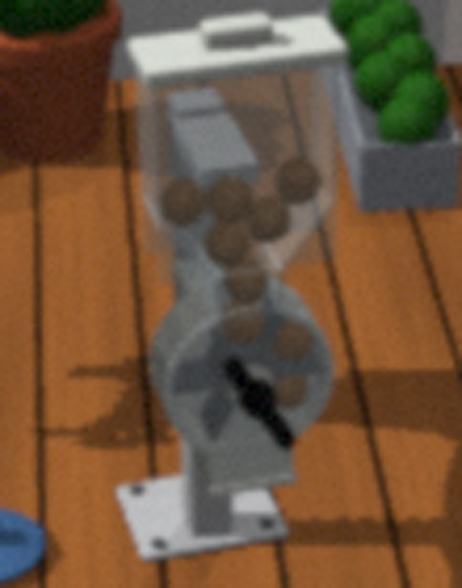

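Run:
```python
from h import *
L=[cast('top',100+x/4,125+y/4,475)[:2] for x,y in((168,86),(272,68),(310,315),(204,332))]
L=np.array(L);print(L.round(0)); lat=(L[0]+L[1]-L[2]-L[3]);lat/=np.linalg.norm(lat); f=np.array([lat[1],-lat[0]]); print('lateral right',lat,'front',f, 'yaw deg',np.degrees(np.arctan2(lat[1],lat[0])),'lid ctr',L.mean(0))
F=np.array([cast('top',100+x/4,125+y/4,4)[:2] for x,y in((163,435),(290,412),(150,337))]);print('foot',F.round(0)); e=F[1]-F[0]; print('front from foot',e/np.linalg.norm(e))
k=tri(('top',201.4,189.7),('side',291.2,154.7)); print('knob',k)
K=k[:2]; print('origin',K-47*f)
w1=[(232,362),(285,440)]
for x,y in w1:
    o,d=ray('side',230+x/4.2,60+y/4.2); n=np.array([*f,0]); p0=np.append(K+11*f,0); print('wing end on front plane',o+d*(n@(p0-o))/(n@d))
# small bowl side view ellipse check
s=cv2.imread('pics/side0.png'); m=white(s)[215:270,240:305]; cs,_=cv2.findContours(m,0,1); c=max(cs,key=cv2.contourArea); x,y,w,h=cv2.boundingRect(c); print('bowl side px',x+240,y+215,w,h, 'pred',proj('side',[430,-74,60]),proj('side',[570,-74,60]))
```

```text
[[610. 165.]
 [619. 114.]
 [496.  92.]
 [488. 143.]]
lateral right [0.98406776 0.17779381] front [ 0.17779381 -0.98406776] yaw deg 10.241281592443183 lid ctr [553.4517784  128.38507647]
foot [[466. 305.]
 [484. 210.]
 [541. 318.]]
front from foot [ 0.18027267 -0.98361668]
knob [566.34413301  86.8528862  230.40317789]
origin [557.98782408 133.10407106]
wing end on front plane [550.52525195  72.81676023 269.0984597 ]
wing end on front plane [586.26025773  79.27308667 200.10708391]
bowl side px 249 222 51 36 pred (np.float64(247.76133831295326), np.float64(240.86485707090154)) (np.float64(297.7100910445289), np.float64(237.40184607137866))
```

carry_out([
  {"dx": -0.035, "dy": -0.031, "dz": 0, "yaw": -0.103, "fingers": 0},
  {"dx": -0.07, "dy": -0.062, "dz": 0, "yaw": -0.206, "fingers": 0},
  {"dx": -0.106, "dy": -0.092, "dz": 0, "yaw": -0.309, "fingers": 0},
  {"dx": -0.141, "dy": -0.123, "dz": 0, "yaw": -0.412, "fingers": 0},
  {"dx": -0.177, "dy": -0.154, "dz": 0, "yaw": -0.515, "fingers": 0},
])

```text
time: 0.6
eef_pos: [281.1, 266.9, 239.0]
ee_rot: [[-0.983, -0.184, -0.0], [-0.184, 0.983, -0.0], [0.0, -0.0, -1.0]]
force: [1.0, 0.5, 0.3]
width: 85.4
finger_force: 0.0
```

carry_out([
  {"dx": -0.016, "dy": -0.044},
  {"dx": -0.031, "dy": -0.089},
  {"dx": -0.047, "dy": -0.133},
  {"dx": -0.062, "dy": -0.178},
  {"dx": -0.078, "dy": -0.222},
])

```text
schema error: expected keys fingers, dx, dy, dz, yaw
```

carry_out([
  {"dx": -0.016, "dy": -0.044},
  {"dx": -0.031, "dy": -0.089},
  {"dx": -0.047, "dy": -0.133},
  {"dx": -0.062, "dy": -0.178},
  {"dx": -0.078, "dy": -0.222, "dz": 0.02},
])

```text
schema error: expected keys fingers, dx, dy, dz, yaw
```

Run:
```python
from h import *
s=bot.observe(); print(s['time'],s['eef_pos'],s['joints'],s['force'])
im=imaging.capture('wrist'); c=imaging.calibration('wrist'); print(c['fx'],c['cx'],c['cy'],np.round(c['view'],2).tolist())
t=imaging.capture('top')
cv2.imwrite('pics/w1.png',np.hstack([cv2.resize(im,(400,300)),cv2.resize(t[100:310,120:400],(400,300))]))
```

```text
0.6 [281.08780606 266.86134891 238.99689437] [ 4.35181726e+01  1.01705492e+00 -1.46548178e+01  7.43537414e+01
 -7.10164316e-03  3.28950685e+01] [1.03024715 0.48246273 0.31258139]
325.19226210127806 283.5098927680673 211.65987566165379 [[-0.18, 0.98, -0.01, -204.17], [0.93, 0.17, 0.32, -350.59], [0.32, 0.05, -0.95, 277.34], [0.0, 0.0, 0.0, 1.0]]
```

View pics/w1.png

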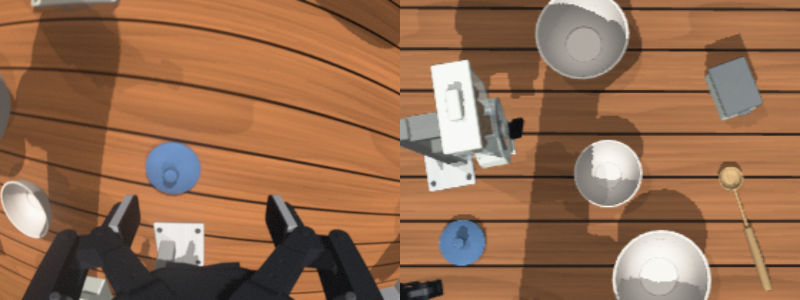

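The two moves were refused because each row needs all five keys, so the arm hasn't moved. The wrist view shows the lid below at (173,168), and the small bowl is unchanged in the top view. I'll resend with full rows.

carry_out([
  {"dx": -0.016, "dy": -0.044, "dz": 0, "yaw": 0, "fingers": 0},
  {"dx": -0.031, "dy": -0.089, "dz": 0, "yaw": 0, "fingers": 0},
  {"dx": -0.047, "dy": -0.133, "dz": 0, "yaw": 0, "fingers": 0},
  {"dx": -0.062, "dy": -0.178, "dz": 0, "yaw": 0, "fingers": 0},
  {"dx": -0.078, "dy": -0.222, "dz": 0, "yaw": 0, "fingers": 0},
])

```text
time: 1.2
eef_pos: [397.8, 63.2, 239.2]
ee_rot: [[-0.984, -0.179, -0.0], [-0.179, 0.984, 0.0], [-0.0, 0.0, -1.0]]
force: [1.1, 0.3, 0.1]
width: 85.5
finger_force: 0.0
```

carry_out([
  {"dx": -0.016, "dy": -0.044, "dz": 0, "yaw": 0, "fingers": 0},
  {"dx": -0.031, "dy": -0.089, "dz": 0, "yaw": 0, "fingers": 0},
  {"dx": -0.047, "dy": -0.133, "dz": 0, "yaw": 0, "fingers": 0},
  {"dx": -0.062, "dy": -0.178, "dz": 0.01, "yaw": 0, "fingers": 0},
  {"dx": -0.078, "dy": -0.222, "dz": 0.03, "yaw": 0, "fingers": 0},
])

```text
time: 1.7
eef_pos: [515.6, -141.0, 210.4]
ee_rot: [[-0.984, -0.179, 0.003], [-0.179, 0.984, -0.0], [-0.003, -0.001, -1.0]]
force: [0.6, 0.1, 0.5]
width: 85.5
finger_force: 0.0
```

Run:
```python
from h import *
s=bot.observe(); print(s['time'],s['eef_pos'],np.round(s['ee_rot'],3).tolist(),s['joints'],s['force'])
im=imaging.capture('wrist'); cv2.imwrite('pics/w2.png',im)
for p in ([502,-74,60],[565.6,87,225],[565.6+11*.179,87-11*.984,225]):
    c=imaging.calibration('wrist'); q=(np.array(c['view'])@np.append(p,1))[:3]; th=np.arccos(q[2]/np.linalg.norm(q)); w=q[:2]/np.linalg.norm(q[:2])*th*c['fx']; print(p,w+[c['cx'],c['cy']])
```

```text
1.7 [ 515.60961237 -140.96913286  210.44003564] [[-0.984, -0.179, 0.003], [-0.179, 0.984, -0.0], [-0.003, -0.001, -1.0]] [-1.53057400e+01  1.83243323e+01  2.10411381e+00  7.35796607e+01
  2.64100664e-02 -2.55927808e+01] [0.60648779 0.09827535 0.52261928]
[502, -74, 60] [364.04991722 198.08381105]
[565.6, 87, 225] [565.0878012 372.8813688]
[567.5690000000001, 76.176, 225] [556.51237863 376.22444554]
```

View pics/w2.png

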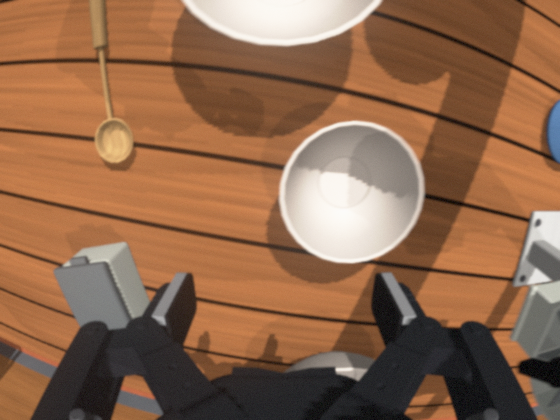

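The small bowl's rim centre is at about (352,192) in the wrist view. I'll cast that ray to z = 60.

```bash
cat >> h.py <<'E'
def wcast(u,v,z):
    c=imaging.calibration('wrist'); V=np.array(c['view']); R,t=V[:3,:3],V[:3,3]
    x=np.array([(u-c['cx']),(v-c['cy'])])/c['fx']; th=np.linalg.norm(x); q=np.append(np.sin(th)*x/th,np.cos(th))
    o=-R.T@t; d=R.T@q; return o+d*(z-o[2])/d[2]
r_=np.array([.984,.179]); f_=np.array([.179,-.984])
E
python3 - <<'E'
from h import *
im=cv2.imread('pics/w2.png'); m=white(im,120); m[:100]=0;m[275:]=0;m[:,:270]=0;m[:,440:]=0
P=np.argwhere(m)[:,::-1].astype(np.int32); h=cv2.convexHull(P); 
Q=np.array([wcast(float(u),float(v),60)[:2] for u,v in h[:,0]])
A=np.c_[2*Q,np.ones(len(Q))]; x=np.linalg.lstsq(A,(Q**2).sum(1),rcond=None)[0]; print(x[:2],np.sqrt(x[2]+x[:2]@x[:2]))
c=x[:2]; e=bot.observe()['eef_pos'][:2]; d=c+66*f_-e; print('dx,dy',-d@r_,-d@f_)
E
```

```text
[505.83132688 -80.26432662] 70.95381459652377
dx,dy -0.9587885381339308 0.7632827250038294
```

carry_out([
  {"dx": 0, "dy": 0, "dz": 0.045, "yaw": 0, "fingers": 0},
  {"dx": 0, "dy": 0, "dz": 0.09, "yaw": 0, "fingers": 0},
  {"dx": 0, "dy": 0, "dz": 0.13, "yaw": 0, "fingers": 0},
  {"dx": 0, "dy": 0, "dz": 0.155, "yaw": 0, "fingers": 0},
  {"dx": 0, "dy": 0, "dz": 0.168, "yaw": 0, "fingers": 0},
])

```text
time: 2.25
eef_pos: [511.1, -137.7, 38.1]
ee_rot: [[-0.984, -0.179, -0.006], [-0.179, 0.984, 0.002], [0.006, 0.003, -1.0]]
force: [-0.0, 0.2, -0.6]
width: 85.5
finger_force: 0.0
```

carry_out([
  {"dx": 0, "dy": 0, "dz": 0, "yaw": 0, "fingers": 1},
  {"dx": 0, "dy": 0, "dz": 0, "yaw": 0, "fingers": 1},
  {"dx": 0, "dy": 0, "dz": 0, "yaw": 0, "fingers": 1},
  {"dx": 0, "dy": 0, "dz": 0, "yaw": 0, "fingers": 1},
  {"dx": 0, "dy": 0, "dz": 0, "yaw": 0, "fingers": 1},
], newtons=50)

```text
time: 2.75
eef_pos: [514.1, -139.2, 42.6]
ee_rot: [[-0.984, -0.179, 0.002], [-0.179, 0.984, 0.001], [-0.002, 0.0, -1.0]]
force: [0.2, 4.1, -0.4]
width: 12.6
finger_force: 2.4
```

Fingers are still closing, so I'll hold for a moment and then lift a little.

carry_out([
  {"dx": 0, "dy": 0, "dz": 0, "yaw": 0, "fingers": 1},
  {"dx": 0, "dy": 0, "dz": 0, "yaw": 0, "fingers": 1},
  {"dx": 0, "dy": 0, "dz": 0, "yaw": 0, "fingers": 1},
  {"dx": 0, "dy": 0, "dz": 0, "yaw": 0, "fingers": 1},
])

```text
time: 3.15
eef_pos: [514.0, -138.7, 43.7]
ee_rot: [[-0.984, -0.18, 0.002], [-0.18, 0.984, 0.002], [-0.003, 0.002, -1.0]]
force: [-2.6, 1.2, 10.4]
width: 9.1
finger_force: 47.3
```

carry_out([
  {"dx": 0, "dy": 0, "dz": -0.004, "yaw": 0, "fingers": 1},
  {"dx": 0, "dy": 0, "dz": -0.008, "yaw": 0, "fingers": 1},
  {"dx": 0, "dy": 0, "dz": -0.012, "yaw": 0, "fingers": 1},
])

```text
time: 3.45
eef_pos: [512.9, -136.7, 54.6]
ee_rot: [[-0.984, -0.181, -0.0], [-0.181, 0.984, 0.007], [-0.001, 0.007, -1.0]]
force: [-1.7, 6.2, 4.9]
width: 6.1
finger_force: 46.0
```

Run:
```python
from h import *
s=bot.observe(); print(s['time'],s['eef_pos'],s['force'],s['torque'],s['width'],s['finger_force'])
a=imaging.capture('side')[190:290,210:350]; b=imaging.capture('top')[165:265,200:340]
cv2.imwrite('pics/g1.png',np.hstack([cv2.resize(a,(400,286)),cv2.resize(b,(400,286))]))
```

```text
3.45 [ 512.86494374 -136.73663611   54.63841309] [-1.73627583  6.15340112  4.91056924] [2.07820512 0.60530771 0.11474888] 6.148908987118906 46.02634503040463
```

View pics/g1.png

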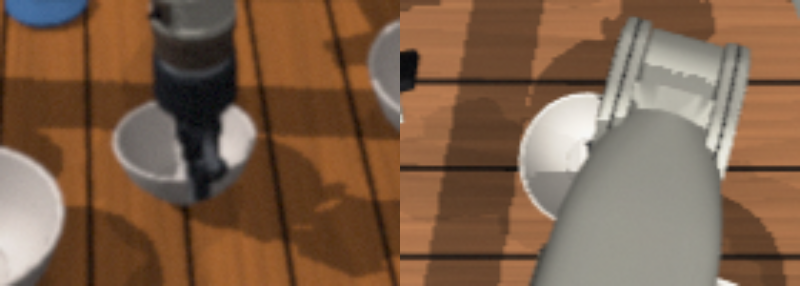

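carry_out([
  {"dx": -0.02, "dy": 0.02, "dz": -0.004, "yaw": 0, "fingers": 1},
  {"dx": -0.045, "dy": 0.05, "dz": -0.004, "yaw": 0, "fingers": 1},
  {"dx": -0.07, "dy": 0.085, "dz": -0.004, "yaw": 0, "fingers": 1},
  {"dx": -0.086, "dy": 0.12, "dz": -0.004, "yaw": 0, "fingers": 1},
  {"dx": -0.092, "dy": 0.138, "dz": -0.004, "yaw": 0, "fingers": 1},
])

```text
time: 4.05
eef_pos: [583.4, 8.8, 63.5]
ee_rot: [[-0.984, -0.178, 0.01], [-0.178, 0.984, -0.013], [-0.007, -0.014, -1.0]]
force: [-3.4, -24.8, 30.4]
width: 4.0
finger_force: 49.8
```

carry_out([
  {"dx": 0, "dy": 0, "dz": 0.004, "yaw": 0, "fingers": 1},
  {"dx": 0, "dy": 0, "dz": 0.01, "yaw": 0, "fingers": 1},
  {"dx": 0, "dy": 0, "dz": 0.015, "yaw": 0, "fingers": 1},
  {"dx": 0, "dy": 0, "dz": 0.015, "yaw": 0, "fingers": 0.6},
  {"dx": 0, "dy": 0, "dz": 0.015, "yaw": 0, "fingers": 0},
])

```text
time: 4.55
eef_pos: [580.6, 11.7, 44.8]
ee_rot: [[-0.984, -0.177, 0.004], [-0.177, 0.984, -0.0], [-0.004, -0.001, -1.0]]
force: [0.3, -1.1, 0.1]
width: 32.6
finger_force: 0.1
```

carry_out([
  {"dx": 0, "dy": 0, "dz": 0, "yaw": 0, "fingers": 0},
  {"dx": 0, "dy": 0, "dz": 0, "yaw": 0, "fingers": 0},
  {"dx": 0, "dy": 0, "dz": 0, "yaw": 0, "fingers": 0},
  {"dx": 0, "dy": 0, "dz": 0, "yaw": 0, "fingers": 0},
  {"dx": 0, "dy": 0, "dz": 0, "yaw": 0, "fingers": 0},
])

```text
time: 5.05
eef_pos: [579.1, 13.1, 42.2]
ee_rot: [[-0.984, -0.18, -0.001], [-0.18, 0.984, 0.0], [0.001, 0.0, -1.0]]
force: [-0.6, 0.0, 0.3]
width: 85.3
finger_force: 0.0
```

carry_out([
  {"dx": 0, "dy": -0.015, "dz": -0.03, "yaw": 0, "fingers": 0},
  {"dx": 0, "dy": -0.015, "dz": -0.065, "yaw": 0, "fingers": 0},
  {"dx": 0, "dy": -0.06, "dz": -0.075, "yaw": 0, "fingers": 0},
  {"dx": 0, "dy": -0.1, "dz": -0.075, "yaw": 0, "fingers": 0},
])

```text
time: 5.45
eef_pos: [599.5, -86.0, 120.8]
ee_rot: [[-0.983, -0.182, 0.006], [-0.182, 0.983, -0.001], [-0.006, -0.002, -1.0]]
force: [0.8, 0.1, 0.4]
width: 85.4
finger_force: 0.0
```

Run:
```python
from h import *
s=bot.observe(); print(s['time'],s['eef_pos'])
a=imaging.capture('side'); b=imaging.capture('top'); w=imaging.capture('wrist'); np.save('pics/abw.npy',np.stack([a,b,w]))
cv2.imwrite('pics/g2.png',np.hstack([cv2.resize(a[110:250,220:380],(400,350)),cv2.resize(w,(400,350))]))
```

```text
5.45 [599.46661523 -85.97775573 120.76596645]
```

View pics/g2.png

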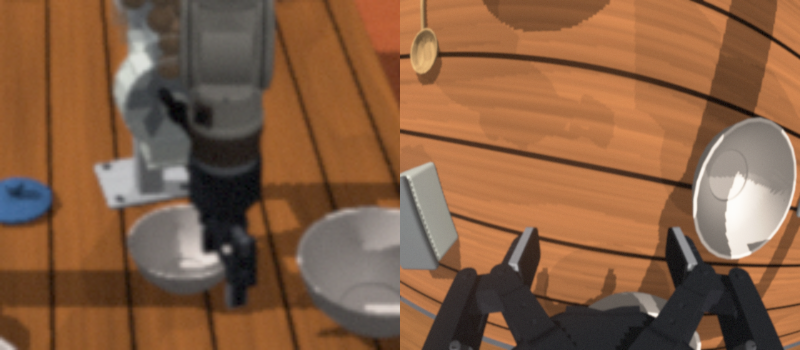

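The bowl stands upright in front of the dispenser, at side-crop (185,250) and wrist (745,190). I'll measure it from the wrist view.

Run:
```python
from h import *
a,b,w=np.load('pics/abw.npy')
m=white(w,100); m[:,:405]=0; m[330:]=0; m[:120]=0
n,l,st,ce=cv2.connectedComponentsWithStats(m); i=1+st[1:,4].argmax(); print(st[i])
P=np.argwhere(l==i)[:,::-1].astype(np.int32); h=cv2.convexHull(P)[:,0]
h=h[h[:,0]<556]
# rim side visible fully: fit circle on z=60, robustly
Q=np.array([wcast(float(u),float(v),60)[:2] for u,v in h])
k=np.ones(len(Q),bool)
for _ in range(4):
    A=np.c_[2*Q,np.ones(len(Q))]; x=np.linalg.lstsq(A[k],(Q[k]**2).sum(1),rcond=None)[0]; R=np.sqrt(x[2]+x[:2]@x[:2]); e=abs(np.linalg.norm(Q-x[:2],axis=1)-R); k=e<max(2,np.median(e)*2)
c=x[:2]; O=np.array([557.3,133.4]); print(c,R,k.sum(),'fwd',(c-O)@f_,'lat',(c-O)@r_)
c2=imaging.calibration('top'); print('top proj of centre',proj('top',[*c,60]))
m=white(b,110)[180:260,200:275]; cs,_=cv2.findContours(m,0,1)
for q in cs:
    if cv2.contourArea(q)>300: print('top bbox',np.array(cv2.boundingRect(q))+[200,180,0,0])
m=white(a,110)[185:240,262:335]; cs,_=cv2.findContours(m,0,1)
for q in cs:
    if cv2.contourArea(q)>300: print('side bbox',np.array(cv2.boundingRect(q))+[262,185,0,0])
print('side pred rim L/R',proj('side',[c[0]-70,c[1],60]),proj('side',[c[0]+70,c[1],60]))
s=bot.observe(); e=s['eef_pos'][:2]; print('tcp fwd/lat',(e-O)@f_,(e-O)@r_)
```

```text
[  409   141   146   170 18919]
[568.86934983  66.28270958] 69.84305494432947 40 fwd 68.1143273882551 lat -0.6297547537954991
top proj of centre (np.float64(217.79312311097655), np.float64(197.74976265807044))
top bbox [200 180  75  80]
side bbox [272 192  37  30]
side pred rim L/R (np.float64(269.45504269956245), np.float64(207.30347998464296)) (np.float64(315.4806485559896), np.float64(204.28268139183126))
tcp fwd/lat 224.88920319380705 -0.046930892562272675
```

carry_out([
  {"dx": 0, "dy": 0, "dz": 0.04, "yaw": 0, "fingers": 0},
  {"dx": 0, "dy": 0, "dz": 0.075, "yaw": 0, "fingers": 0},
  {"dx": 0, "dy": 0, "dz": 0.09, "yaw": 0, "fingers": 0},
  {"dx": 0, "dy": 0.015, "dz": 0.09, "yaw": 0, "fingers": 0},
  {"dx": 0, "dy": 0.025, "dz": 0.09, "yaw": 0, "fingers": 0},
])

```text
time: 6.1
eef_pos: [592.1, -59.0, 27.5]
ee_rot: [[-0.984, -0.18, -0.001], [-0.18, 0.984, 0.001], [0.001, 0.001, -1.0]]
force: [0.0, -4.8, 2.0]
width: 85.5
finger_force: 3.0
```

carry_out([
  {"dx": 0, "dy": 0.006, "dz": 0, "yaw": 0, "fingers": 0},
  {"dx": 0, "dy": 0.012, "dz": 0, "yaw": 0, "fingers": 0},
  {"dx": 0, "dy": 0.018, "dz": 0, "yaw": 0, "fingers": 0},
  {"dx": 0, "dy": 0.024, "dz": 0, "yaw": 0, "fingers": 0},
  {"dx": 0, "dy": 0.03, "dz": 0, "yaw": 0, "fingers": 0},
])

```text
time: 6.6
eef_pos: [587.5, -31.3, 28.1]
ee_rot: [[-0.984, -0.179, 0.001], [-0.179, 0.984, -0.0], [-0.001, -0.0, -1.0]]
force: [-0.3, -2.9, 1.1]
width: 85.2
finger_force: 1.5
```

carry_out([
  {"dx": 0, "dy": 0.005, "dz": 0, "yaw": 0, "fingers": 0},
  {"dx": 0, "dy": 0.01, "dz": 0, "yaw": 0, "fingers": 0},
  {"dx": 0, "dy": 0.015, "dz": 0, "yaw": 0, "fingers": 0},
])

```text
time: 6.9
eef_pos: [584.5, -16.5, 27.6]
ee_rot: [[-0.984, -0.179, -0.0], [-0.179, 0.984, -0.0], [0.0, -0.0, -1.0]]
force: [0.7, -3.5, 1.0]
width: 85.3
finger_force: 1.5
```

```bash
cat >> h.py <<'E'
O=np.array([557.3,133.4])
def wbowl(w,u0=405,v0=120,v1=330,z=60):
    m=white(w,100); m[:,:u0]=0; m[v1:]=0; m[:v0]=0
    n,l,st,ce=cv2.connectedComponentsWithStats(m); i=1+st[1:,4].argmax()
    h=cv2.convexHull(np.argwhere(l==i)[:,::-1].astype(np.int32))[:,0]; h=h[(h[:,0]<556)&(h[:,0]>u0+1)&(h[:,1]>v0+1)&(h[:,1]<v1-2)]
    Q=np.array([wcast(float(u),float(v),z)[:2] for u,v in h]); k=np.ones(len(Q),bool)
    for _ in range(5):
        A=np.c_[2*Q,np.ones(len(Q))]; x=np.linalg.lstsq(A[k],(Q[k]**2).sum(1),rcond=None)[0]; R=np.sqrt(x[2]+x[:2]@x[:2]); e=abs(np.linalg.norm(Q-x[:2],axis=1)-R); k=e<max(2,np.median(e)*2)
    c=x[:2]; print('bowl',c.round(1),'R',R.round(1),k.sum(),st[i],'fwd',((c-O)@f_).round(1),'lat',((c-O)@r_).round(1))
def tcp():
    s=bot.observe(); e=s['eef_pos']; print('t',s['time'],'tcp fwd',((e[:2]-O)@f_).round(1),'lat',((e[:2]-O)@r_).round(1),'z',e[2].round(1),'F',s['force'].round(1))
E
python3 - <<'E'
from h import *
tcp(); w=imaging.capture('wrist'); cv2.imwrite('pics/w3.png',w); wbowl(w)
a=imaging.capture('side'); cv2.imwrite('pics/s3.png',a)
m=white(a,110)[165:225,262:335]; cs,_=cv2.findContours(m,0,1)
for q in cs:
    if cv2.contourArea(q)>200: print('side bbox',np.array(cv2.boundingRect(q))+[262,165,0,0])
E
```

```text
t 6.9 tcp fwd 152.4 lat -0.0 z 27.6 F [ 0.7 -3.5  1. ]
bowl [545.1  70.7] R 37.8 14 [  414   174   146   156 17832] fwd 59.5 lat -23.3
side bbox [262 165  34  47]
```

Run:
```python
import cv2,numpy as np
w=cv2.imread('pics/w3.png');a=cv2.imread('pics/s3.png')
cv2.imwrite('pics/g3.png',np.hstack([cv2.resize(a[110:240,220:370],(400,350)),cv2.resize(w,(400,350))]))
```

```text
(no output)
```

View pics/g3.png

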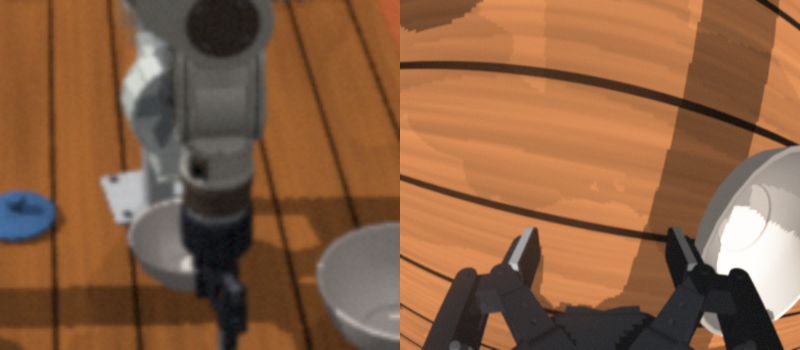

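The bowl is upright and has moved in towards the spout. I'll push the last few mm, back off and measure from further away.

carry_out([
  {"dx": 0, "dy": 0.005, "dz": 0, "yaw": 0, "fingers": 0},
  {"dx": 0, "dy": 0.01, "dz": 0, "yaw": 0, "fingers": 0},
  {"dx": 0, "dy": 0.013, "dz": 0, "yaw": 0, "fingers": 0},
])

```text
time: 7.3
eef_pos: [582.2, -3.6, 27.7]
ee_rot: [[-0.984, -0.179, -0.0], [-0.179, 0.984, -0.0], [0.0, -0.0, -1.0]]
force: [0.7, -2.9, 0.7]
width: 85.5
finger_force: 1.5
```

carry_out([
  {"dx": 0, "dy": -0.02, "dz": 0, "yaw": 0, "fingers": 0},
  {"dx": 0, "dy": -0.05, "dz": -0.03, "yaw": 0, "fingers": 0},
  {"dx": 0, "dy": -0.055, "dz": -0.08, "yaw": 0, "fingers": 0},
  {"dx": 0, "dy": -0.055, "dz": -0.13, "yaw": 0, "fingers": 0},
  {"dx": 0, "dy": -0.055, "dz": -0.18, "yaw": 0, "fingers": 0},
])

```text
time: 7.8
eef_pos: [591.5, -57.4, 208.8]
ee_rot: [[-0.984, -0.179, -0.001], [-0.179, 0.984, 0.002], [0.001, 0.002, -1.0]]
force: [0.5, -0.9, -0.1]
width: 85.3
finger_force: 0.0
```

Run:
```python
from h import *
tcp(); w=imaging.capture('wrist'); cv2.imwrite('pics/w4.png',w); wbowl(w,400,90,330)
a=imaging.capture('side'); cv2.imwrite('pics/s4.png',a); b=imaging.capture('top'); cv2.imwrite('pics/t4.png',b)
for n,im in(('side',a),('top',b)):
    m=white(im,110)[150:225,160:335]; cs,_=cv2.findContours(m,0,1)
    for q in cs:
        if cv2.contourArea(q)>150: print(n,np.array(cv2.boundingRect(q))+[160,150,0,0])
for fw in(5,15,25):
    c=O+fw*f_; print(fw,[tuple(np.round(proj('side',[c[0]+d,c[1]+e,60]),1)) for d,e in((-70,0),(70,0),(0,-70))],np.round(proj('top',[c[0],c[1]-70,60]),1))
m=(a[130:180,265:315].max(2)<45).astype(np.uint8); k,l,st,ce=cv2.connectedComponentsWithStats(m); print('dark',[(s.tolist(),c+[265,130]) for s,c in zip(st[1:],ce[1:]) if s[4]>20])
```

```text
t 7.8 tcp fwd 193.9 lat -0.5 z 208.8 F [ 0.5 -0.9 -0.1]
bowl [561.9 169. ] R 109.0 19 [  400   136   160   143 17879] fwd -34.2 lat 10.9
side [258 164  53  45]
top [160 150 119  75]
5 [(np.float64(264.9), np.float64(194.9)), (np.float64(309.5), np.float64(192.0)), (np.float64(289.3), np.float64(207.7))] [220.4 201.3]
15 [(np.float64(265.6), np.float64(196.8)), (np.float64(310.4), np.float64(193.9)), (np.float64(290.1), np.float64(209.7))] [223.7 200.7]
25 [(np.float64(266.4), np.float64(198.7)), (np.float64(311.4), np.float64(195.8)), (np.float64(291.0), np.float64(211.8))] [227.1 200.1]
dark [([18, 0, 32, 50, 965], array([302.61865285, 152.50466321]))]
```

Run:
```python
from h import *
from scipy.optimize import least_squares
w=cv2.imread('pics/w4.png'); m=white(w,100)
out=[]
for v in range(110,290,8):
    x=np.where(m[v,380:]>0)[0]
    if len(x)>8:
        u=380+x[0]; q=wcast(float(u),float(v),60)[:2]; out.append((v,u,*(np.array([(q-O)@f_,(q-O)@r_]).round(0))))
print(out)
```

```text
[(142, np.int64(440), np.float64(45.0), np.float64(-52.0)), (150, np.int64(427), np.float64(59.0), np.float64(-44.0)), (158, np.int64(417), np.float64(69.0), np.float64(-36.0)), (166, np.int64(411), np.float64(74.0), np.float64(-28.0)), (174, np.int64(406), np.float64(78.0), np.float64(-20.0)), (182, np.int64(403), np.float64(81.0), np.float64(-12.0)), (190, np.int64(401), np.float64(82.0), np.float64(-4.0)), (198, np.int64(399), np.float64(83.0), np.float64(4.0)), (206, np.int64(399), np.float64(82.0), np.float64(12.0)), (214, np.int64(399), np.float64(81.0), np.float64(21.0)), (222, np.int64(400), np.float64(79.0), np.float64(29.0)), (230, np.int64(402), np.float64(76.0), np.float64(38.0)), (238, np.int64(405), np.float64(71.0), np.float64(46.0)), (246, np.int64(409), np.float64(65.0), np.float64(56.0)), (254, np.int64(416), np.float64(55.0), np.float64(65.0)), (262, np.int64(430), np.float64(37.0), np.float64(76.0)), (270, np.int64(488), np.float64(-48.0), np.float64(91.0)), (278, np.int64(384), np.float64(88.0), np.float64(93.0)), (286, np.int64(388), np.float64(82.0), np.float64(103.0))]
```

Run:
```python
from h import *
s=bot.observe(); p=s['eef_pos'];R=np.array(s['ee_rot']); c=imaging.calibration('wrist')
for y in(42.5,-42.5,57,):
  for z in(-5,8,33):
    o=[]
    for x in(-11,11):
        q=(np.array(c['view'])@np.append(p+R@np.array([x,y,z]),1))[:3]; th=np.arccos(q[2]/np.linalg.norm(q)); o.append((q[:2]/np.linalg.norm(q[:2])*th*c['fx']+[c['cx'],c['cy']]).round(0).tolist())
    print(y,z,o)
w=cv2.imread('pics/w4.png'); g=w.max(2)
for v in range(255,335,5): print(v,''.join('#' if g[v,u]<60 else ('+' if g[v,u]<110 else '.') for u in range(130,220,3)))
```

```text
42.5 -5 [[368.0, 307.0], [373.0, 269.0]]
42.5 8 [[363.0, 293.0], [367.0, 257.0]]
42.5 33 [[354.0, 271.0], [357.0, 237.0]]
-42.5 -5 [[198.0, 307.0], [193.0, 269.0]]
-42.5 8 [[204.0, 293.0], [199.0, 257.0]]
-42.5 33 [[213.0, 271.0], [209.0, 237.0]]
57 -5 [[395.0, 306.0], [402.0, 268.0]]
57 8 [[388.0, 292.0], [394.0, 256.0]]
57 33 [[377.0, 270.0], [381.0, 237.0]]
255 ..............................
260 ..............................
265 ..............................
270 ..............................
275 ...................++.........
280 ..................++#.........
285 ...........++....+###+........
290 ..........++....+###++........
295 .........++....+#####+........
300 ...+++.+++.....######+........
305 ......+#++....########+.......
310 .....++#+....#########+.......
315 ....+##+....+########+....++++
320 .+#######...+########.........
325 ##########+++#######+.........
330 ###################+..........
```

carry_out([
  {"dx": 0.02, "dy": 0, "dz": -0.015, "yaw": 0, "fingers": 0},
  {"dx": 0.045, "dy": 0.01, "dz": -0.03, "yaw": 0, "fingers": 0},
  {"dx": 0.045, "dy": 0.05, "dz": -0.03, "yaw": 0, "fingers": 0},
  {"dx": 0.045, "dy": 0.085, "dz": -0.03, "yaw": 0, "fingers": 0},
  {"dx": 0.045, "dy": 0.097, "dz": -0.03, "yaw": 0, "fingers": 0},
])

```text
time: 8.45
eef_pos: [528.8, 31.1, 235.9]
ee_rot: [[-0.983, -0.182, -0.003], [-0.182, 0.983, -0.001], [0.003, -0.001, -1.0]]
force: [2.6, -36.2, 1.5]
width: 85.4
finger_force: 0.0
```

carry_out([
  {"dx": 0, "dy": 0, "dz": 0, "yaw": 0, "fingers": 0},
  {"dx": 0, "dy": 0, "dz": 0, "yaw": 0, "fingers": 0},
])

```text
time: 8.65
eef_pos: [529.9, 29.8, 236.2]
ee_rot: [[-0.984, -0.18, -0.002], [-0.18, 0.984, 0.001], [0.002, 0.001, -1.0]]
force: [0.2, 0.6, -0.7]
width: 85.5
finger_force: 0.0
```

Run:
```python
from h import *
tcp()
for n in('side','top'): cv2.imwrite(f'pics/{n}5.png',imaging.capture(n))
```

```text
t 8.65 tcp fwd 97.0 lat -45.5 z 236.2 F [ 0.2  0.6 -0.7]
```

carry_out([
  {"dx": -0.004, "dy": 0, "dz": -0.002, "yaw": 0, "fingers": 0},
  {"dx": -0.008, "dy": 0, "dz": -0.002, "yaw": 0, "fingers": 0},
  {"dx": -0.012, "dy": 0, "dz": -0.002, "yaw": 0, "fingers": 0},
  {"dx": -0.016, "dy": 0, "dz": -0.002, "yaw": 0, "fingers": 0},
])

```text
time: 9.15
eef_pos: [542.6, 31.2, 238.7]
ee_rot: [[-0.983, -0.181, -0.009], [-0.181, 0.983, -0.002], [0.009, -0.0, -1.0]]
force: [-19.3, -5.9, 6.2]
width: 85.3
finger_force: 0.8
```

carry_out([
  {"dx": -0.004, "dy": 0, "dz": 0, "yaw": 0, "fingers": 0},
  {"dx": -0.008, "dy": 0, "dz": 0, "yaw": 0, "fingers": 0},
])

```text
time: 9.35
eef_pos: [549.3, 32.0, 238.8]
ee_rot: [[-0.984, -0.18, -0.011], [-0.18, 0.984, -0.003], [0.011, -0.001, -1.0]]
force: [-7.0, -4.7, 6.3]
width: 85.2
finger_force: 4.0
```

carry_out([
  {"dx": -0.003, "dy": 0, "dz": 0, "yaw": 0, "fingers": 0},
  {"dx": -0.006, "dy": 0, "dz": 0, "yaw": 0, "fingers": 0},
])

```text
time: 9.55
eef_pos: [559.7, 33.3, 239.8]
ee_rot: [[-0.984, -0.178, -0.001], [-0.178, 0.984, -0.002], [0.001, -0.002, -1.0]]
force: [-1.8, -4.5, 1.0]
width: 85.4
finger_force: 0.7
```

Run:
```python
from h import *
tcp()
w=imaging.capture('wrist'); cv2.imwrite('pics/w6.png',w); a=imaging.capture('side'); cv2.imwrite('pics/side6.png',a)
b=cv2.imread('pics/side5.png')
for im in(b,a):
    g=im.max(2)
    print()
    for v in range(138,176,2): print(v,''.join('#' if g[v,u]<50 else ('+' if g[v,u]<90 else '.') for u in range(268,320,1)))
```

```text
t 9.55 tcp fwd 98.9 lat -15.5 z 239.8 F [-1.8 -4.5  1. ]

138 ...#################++++++++++++++++........+.......
140 ...##################+++++++++++++++++......+.......
142 ....+############++###+++++++++++++++++.............
144 ....+############++####+++++++++++++++++.....+......
146 ...+###################+++++++++++++++++............
148 ...+##################++.+++++++++++++++......+.....
150 ...+####################++++++++++++++++............
152 ..++#######################+++++++++.+.........+....
154 ...++#######################++++++++............+...
156 .........++#################+++++++.............+...
158 .........++#################++......................
160 ..........+###################+..................+..
162 ...........++#########++++#####++...................
164 ............++#####++.....++####+.................+.
166 ...........+++#####++......++##+....................
168 ............++#####++..............................+
170 .............+#####++..............................+
172 .............++##+++................................
174 ............
[... 424 characters left out ...]
++++.......+....
152 ....+++++++++++####################+++.........+....
154 ...++++++++++++++++################++...........+...
156 ...++++++++++++++++################++...........+...
158 ....++++++++.....+++###############+................
160 .....+++.........++++###########+++..............+..
162 ..................+++###+######+....................
164 ...................++##++######+..................+.
166 ....................++#+++#####.....................
168 .....................++++######....................+
170 .......................++++++++.....................
172 ....................................................
174 ....................................................
```

carry_out([
  {"dx": -0.003, "dy": 0, "dz": 0, "yaw": 0, "fingers": 0},
  {"dx": -0.005, "dy": 0, "dz": 0, "yaw": 0, "fingers": 0},
  {"dx": -0.005, "dy": 0, "dz": 0, "yaw": 0, "fingers": 0},
])

```text
time: 9.95
eef_pos: [565.8, 34.4, 239.2]
ee_rot: [[-0.984, -0.178, 0.001], [-0.178, 0.984, -0.002], [-0.001, -0.002, -1.0]]
force: [1.9, -5.8, 1.1]
width: 85.4
finger_force: 0.0
```

Run:
```python
from h import *
tcp()
a=imaging.capture('side'); cv2.imwrite('pics/side7.png',a); t=imaging.capture('top'); cv2.imwrite('pics/top7.png',t)
g=a.max(2)
for v in range(150,176,2): print(v,''.join('#' if g[v,u]<50 else ('+' if g[v,u]<90 else '.') for u in range(268,320,1)))
for lat,h in((-20,-35),(0,-40),(20,-35),(40,0),(-40,0)):
    p=np.append(O+58*f_+lat*r_,225+h); print(lat,h,np.round(proj('side',p),1))
# brown in bowl region
for n,im in(('s4',cv2.imread('pics/s4.png')),('s7',a)):
    hs=cv2.cvtColor(im,cv2.COLOR_BGR2HSV)[185:215,262:315]; print(n,[''.join('w' if p[1]<60 else ('b' if p[1]<170 else 'o') for p in row) for row in hs[::3]])
```

```text
t 9.95 tcp fwd 98.9 lat -9.3 z 239.2 F [ 1.9 -5.8  1.1]
150 ...+++++++++++++####################++++............
152 ..++++++++++++++++##################+++........+....
154 ...+.+.....++++++++#################++..............
156 ..........+++++++++##################+..........+...
158 .........++++++++++#################+...............
160 ..........++++++++#######++#######++.............+..
162 ...........++++++#######+++######+..................
164 ............++++#######+.++######.................+.
166 ...............++####++..++######.................+.
168 ................+++#++....+######..................+
170 .........................++++++.....................
172 ....................................................
174 ....................................................
-20 -35 [284.8 169.8]
0 -40 [291.5 170.1]
20 -35 [298.2 167.5]
40 0 [305.  156.2]
-40 0 [277.7 160.7]
s4 ['wwwwwwwwwwwwwwwwwwwwwwwwwwwwwwwwwwwwwwwwwwwwbbbbwbowb', 'wwwwwwwwwwwwwwwwwwwwwwwwwwwwwwwwwwwwwwwwwwwwwwwwwwbww', 'bwwwwwwwwwwwwwwwwwwwwwwwwwwwwwwwwwwwwwwwwwwwwwwwwwbbw', 'obbbbbwwwwwwwwwwwwwwwwwww
[... 246 characters left out ...]
wwbbobbooo', 'ooooooooooobbbwwwwwwwwwwwwwwwwwwwwwwwwwwwwwbboooboooo', 'oooooooooooooobbbbbwwwwwwwwwwwwwwwwwwwbbbbooooooooobo']
s7 ['wwwwwwwwwwwwwwwwwwwwwwwwwwwwwwwwwwwwwwwwwwwwbbboooooo', 'wwwwwwwwwwwwwwwwwwwwwwwwwwwwwwwwwwwwwwwwwwwwwwwwbbobo', 'bwwwwwwwwwwwwwwwwwwwwwwwwwwwwwwwwwwwwwwwwwwwwwwwwbboo', 'obbbbbwwwwwwwwwwwwwwwwwwwwwwwwwwwwwwwwwwwwwwwwwwwwboo', 'oooobbwwwwwwwwwwwwwwwwbbbbwwwwwwwwwwwwwwwwwwwwwwwwbbb', 'ooooobbwwwwwwwwwwwwwbbbbbbbbwwwwwwwwwwwwwwwwwwwwwbboo', 'ooooooobwwwwwwwwwwwwbbboooobbwwwwwwwwwwwwwwwwwwbbooob', 'ooooooooobbwwwwwwwwwwwbbbbwwwwwwwwwwwwwwwwwwwbbooooob', 'ooooooooooobbbwwwwwwwwwwwwwwwwwwwwwwwwwwwwwbbbobobooo', 'ooooooooooooooobbbbwwwwwwwwwwwwwwwwwwwbbbbooooooooboo']
```

The first walnut shows in the bowl at side (286,200), and the lower wing has swung to lower left at (287,166), so click 1 is done. A small push-back force towards −y remains, so I'll ease off 3 mm and let it settle.

carry_out([
  {"dx": 0, "dy": -0.003, "dz": 0, "yaw": 0, "fingers": 0},
  {"dx": 0, "dy": -0.003, "dz": 0, "yaw": 0, "fingers": 0},
  {"dx": 0, "dy": -0.003, "dz": 0, "yaw": 0, "fingers": 0},
])

```text
time: 10.35
eef_pos: [565.5, 33.0, 239.3]
ee_rot: [[-0.984, -0.179, -0.0], [-0.179, 0.984, 0.001], [0.0, 0.001, -1.0]]
force: [0.3, -0.1, -0.2]
width: 85.6
finger_force: 0.0
```

carry_out([
  {"dx": -0.004, "dy": 0, "dz": 0, "yaw": 0, "fingers": 0},
  {"dx": -0.008, "dy": 0, "dz": 0, "yaw": 0, "fingers": 0},
  {"dx": -0.012, "dy": 0, "dz": 0, "yaw": 0, "fingers": 0},
  {"dx": -0.016, "dy": 0, "dz": 0, "yaw": 0, "fingers": 0},
])

```text
time: 10.75
eef_pos: [579.8, 35.4, 238.7]
ee_rot: [[-0.984, -0.18, -0.004], [-0.18, 0.984, -0.001], [0.005, 0.0, -1.0]]
force: [-6.0, -0.9, 0.2]
width: 85.4
finger_force: 2.4
```

```bash
cat >> h.py <<'E'
def look(k):
    tcp(); a=imaging.capture('side'); cv2.imwrite(f'pics/side{k}.png',a); g=a.max(2)
    for v in range(146,176,2): print(v,''.join('#' if g[v,u]<50 else ('+' if g[v,u]<90 else '.') for u in range(268,320)))
    hs=cv2.cvtColor(a,cv2.COLOR_BGR2HSV)[188:218,262:315]; print('\n'.join(''.join('w' if p[1]<60 else ('b' if p[1]<170 else 'o') for p in row) for row in hs[::2]))
E
python3 -c "from h import *; look(8)"
```

```text
t 10.75 tcp fwd 100.5 lat 4.6 z 238.7 F [-6.  -0.9  0.2]
146 ....+++++++++++++++++####################+..........
148 ....+++++++++++++++..+###################+....+.....
150 ....++++++++++++++.+++###################+.....+....
152 .........+++++++++++#####################+.....+....
154 ......+++++++++++++######################+..........
156 .....++++++++++++++######################+......+...
158 ......+++++++++++##########+++###########+..........
160 .......+++++++++########++++++++######+..........+..
162 ........++++++########+++++++.++######+.............
164 ............++######++........++######+...........+.
166 .............++###++..........++######+.............
168 ...............+++.............++####+.............+
170 ...............................++...................
172 ....................................................
174 ....................................................
wwwwwwwwwwwwwwwwwwwwwwwwwwwwwwwwwwwwwwwwwwwwwwwwbbooo
bwwwwwwwwwwwwwwwwwwwwwwwwwwwwwwwwwwwwwwwwwwwwwwwbbooo
bbwwwwwwwwwwwwwwwwwwwwwwwwwwwwwwwwwwwwwwwwwwwwwwwbbbo
oobbbbwwwwwwwwwwwwwwwwwwwwwwwwwwwwwwwwwwwwwwwwwwwwbbo
oboobbwwwwwwwwwwwwwwwwwwwwwwwwwwwwwwwwwwwwwwwwwwwwbbo
ooooobwwwwwwwwwwwwwbbbbbbwwwwwwwwwwwwwwwwwwwwwwwwbbbo
ooooobbwwwwwwwwwwwbbobbobbwwwwwwwwwwwwwwwwwwwwwwwbboo
oooooobbwwwwwwwwwwbbbbbbbbwwwwwwwwwwwwwwwwwwwwwwboooo
ooooooobbwwwwwwwwwbbobooobwwwwwwwwwwwwwwwwwwwwbbboooo
ooooooooobbwwwwwwwwwbbbbbwwwwwwwwwwwwwwwwwwwwbbboooob
oooooobbbobbbwwwwwwwwwwwwwwwwwwwwwwwwwwwwwwwbbobooooo
oooooooooooobbbwwwwwwwwwwwwwwwwwwwwwwwwwwbbbooobooooo
oooooooooooooobbbbbwwwwwwwwwwwwwwwwwwwbbbooooooooooob
oooooooooooooooooobbbbwwwwwwwwwwwbbbbbooooooooooooooo
ooboooooooooooooooboobobbbbbbbbbbooooobooooooooboobob
```

carry_out([
  {"dx": -0.003, "dy": 0, "dz": 0, "yaw": 0, "fingers": 0},
  {"dx": -0.006, "dy": 0, "dz": 0, "yaw": 0, "fingers": 0},
  {"dx": -0.009, "dy": 0, "dz": 0, "yaw": 0, "fingers": 0},
  {"dx": -0.009, "dy": 0, "dz": 0, "yaw": 0, "fingers": 0},
])

```text
time: 11.2
eef_pos: [591.5, 37.3, 239.6]
ee_rot: [[-0.984, -0.179, 0.002], [-0.179, 0.984, 0.0], [-0.002, -0.0, -1.0]]
force: [0.5, 0.4, -0.3]
width: 85.1
finger_force: 0.0
```

carry_out([
  {"dx": 0, "dy": 0, "dz": 0, "yaw": 0, "fingers": 0},
  {"dx": 0, "dy": 0, "dz": 0, "yaw": 0, "fingers": 0},
])

```text
time: 11.4
eef_pos: [590.5, 37.2, 239.6]
ee_rot: [[-0.984, -0.179, 0.001], [-0.179, 0.984, 0.0], [-0.001, -0.0, -1.0]]
force: [-0.1, 0.4, -0.6]
width: 85.5
finger_force: 0.0
```

```bash
python3 -c "from h import *; look(9)"
```

```text
t 11.4 tcp fwd 100.6 lat 15.5 z 239.6 F [-0.1  0.4 -0.6]
146 ........+++++++++++++++++#####################+.....
148 ....+++++++++++++++.....++####################+.....
150 ...+++++++++++++++..+++########################+....
152 ..+++++++++++++++.++###################++######+....
154 ...+++++++++++++++############################+++...
156 ...+++...+++##################################+++...
158 .........+##################+++++.+#########++......
160 ..........+##########+++++..+.++..+++#####+......+..
162 ...........+####+++........++.....++######+.........
164 .............+++...................+######+.......+.
166 ...................................++#####........+.
168 ....................................+##+++.........+
170 ....................................................
172 ....................................................
174 ....................................................
wwwwwwwwwwwwwwwwwwwwwwwwwwwwwwwwwwwwwwwwwwwwwwwwbbooo
bwwwwwwwwwwwwwwwwwwwwwwwwwwwwwwwwwwwwwwwwwwwwwwwbbboo
bbwwwwwwwwwwwwwwwwwwwwwwwwwwwwwwwwwwwwwwwwwwwwwwwbbbo
oobbbbwwwwwwwwwwwwwwwwwwwwwwwwwwwwwwwwwwwwwwwwwwwwbbo
oooobbwwwwwwwwwwwwwwwwwwwwwwwwwwwwwwwwwwwwwwwwwwwwbbo
oooobbwwwwwwwwwwwwwbbbbbbwwwwwwwwwwwwwwwwwwwwwwwwbbbb
ooooobbwwwwwwwwwwwbbobbobbwwwwwwwwwwwwwwwwwwwwwwwbboo
oooooobbwwwwwwwwwwbbbobbbbbwwwwwwwwwwwwwwwwwwwwwbbooo
ooooooobbwwwwwwwwwbboooobbwwwwwwwwwwwwwwwwwwwwbbboooo
ooooooobobbwwwwwwwwwbbbbbwwwwwwwwwwwwwwwwwwwwbboooboo
oooooooooobbbwwwwwwwwwwwwwwwwwwwwwwwwwwwwwwwbbboooooo
oooooooooooobbbwwwwwwwwwwwwwwwwwwwwwwwwwwbbbooooooooo
oooooooooooooobbbbbwwwwwwwwwwwwwwwwwwwbbbbobooooboboo
oooboooobooboooooobbbbwwwwwwwwwwwbbbbbooboboooooooboo
oooobooooobooboooboooobbbbbbbbbbboooboobooooooooooobo
```

carry_out([
  {"dx": 0, "dy": 0, "dz": 0, "yaw": 0, "fingers": 0},
  {"dx": 0, "dy": 0, "dz": 0, "yaw": 0, "fingers": 0},
  {"dx": 0, "dy": 0, "dz": 0, "yaw": 0, "fingers": 0},
  {"dx": 0, "dy": 0, "dz": 0, "yaw": 0, "fingers": 0},
])

```text
time: 11.85
eef_pos: [590.1, 37.1, 239.4]
ee_rot: [[-0.984, -0.179, 0.0], [-0.179, 0.984, 0.0], [-0.0, 0.0, -1.0]]
force: [0.1, -0.2, 0.3]
width: 85.5
finger_force: 0.0
```

```bash
python3 -c "
from h import *; look(10)
t=imaging.capture('top'); cv2.imwrite('pics/top10.png',t); w=imaging.capture('wrist'); cv2.imwrite('pics/w10.png',w)
a=cv2.imread('pics/side10.png')
cv2.imwrite('pics/g10.png',np.hstack([cv2.resize(a[130:220,240:340],(400,360),interpolation=2),cv2.resize(w[60:330,300:],(350,360))]))"
```

```text
t 11.85 tcp fwd 100.6 lat 15.0 z 239.4 F [ 0.1 -0.2  0.3]
146 .....++++++++++++++++++++#####################+.....
148 ...++++++++++++++++.....+#####################+.....
150 ...+++++++++++++++..++++#######################+....
152 ..++++++++++++++++++###################++######+....
154 ....++....+++#################################+++...
156 ........++####################################+++...
158 .........+###################++++++#########++......
160 ..........+#######++++++++++++....++######+......+..
162 ...........+++++...........+++....++######..........
164 ............++....................++######........+.
166 ...................................+######..........
168 ...................................++##+++.........+
170 ...................................................+
172 ....................................................
174 ....................................................
wwwwwwwwwwwwwwwwwwwwwwwwwwwwwwwwwwwwwwwwwwwwwwwwboobo
bwwwwwwwwwwwwwwwwwwwwwwwwwwwwwwwwwwwwwwwwwwwwwwwbbboo
bbwwwwwwwwwwwwwwwwwwwwwwwwwwwwwwwwwwwwwwwwwwwwwwwbboo
oobbbbwwwwwwwwwwwwwwwwwwwwwwwwwwwwwwwwwwwwwwwwwwwwbbo
oooobbwwwwwwwwwwwwwwwwwwwwwwwwwwwwwwwwwwwwwwwwwwwwbbo
ooooobwwwwwwwwwwwwwbbbbbwwwwwwwwwwwwwwwwwwwwwwwwwbboo
ooooobbwwwwwwwwwwwbbboobbbwwwwwwwwwwwwwwwwwwwwwwwbooo
oboooobbwwwwwwwwwwbbooooobbwwwwwwwwwwwwwwwwwwwwwbbooo
ooooooobbwwwwwwwwwbboobobbbbbbbwwwwwwwwwwwwwwwbbboooo
ooooooobbbbwwwwwwwwwbbbbobobbbbbwwwwwwwwwwwwwbbbboooo
oboooooboobbbwwwwwwwwwwwwwwbbbwwwwwwwwwwwwwwbbooooboo
oooooooboooobbbwwwwwwwwwwwwwwwwwwwwwwwwwwbbbboboboooo
oooooooooboooobbbbbwwwwwwwwwwwwwwwwwwwwbboooooooooooo
oooboooboobobobooobbbbwwwwwwwwwwwbbbbbooooobooooooooo
obbboooooooooooobooobbbbbbbbbbboobboooooooboooobooobb
```

The second walnut has dropped and lies beside the first, at about (291,206). The bar is level, so click 2 is done. Next I go over the right wing and press down.

carry_out([
  {"dx": -0.008, "dy": 0, "dz": 0, "yaw": 0, "fingers": 0},
  {"dx": -0.016, "dy": 0, "dz": 0, "yaw": 0, "fingers": 0},
  {"dx": -0.023, "dy": 0, "dz": 0, "yaw": 0, "fingers": 0},
  {"dx": -0.023, "dy": 0, "dz": 0.004, "yaw": 0, "fingers": 0},
  {"dx": -0.023, "dy": 0, "dz": 0.008, "yaw": 0, "fingers": 0},
])

```text
time: 12.5
eef_pos: [612.9, 41.3, 230.7]
ee_rot: [[-0.984, -0.179, -0.0], [-0.179, 0.984, -0.0], [0.0, 0.0, -1.0]]
force: [-0.9, -0.3, -0.1]
width: 85.2
finger_force: 0.0
```

carry_out([
  {"dx": 0, "dy": 0, "dz": 0.003, "yaw": 0, "fingers": 0},
  {"dx": 0, "dy": 0, "dz": 0.006, "yaw": 0, "fingers": 0},
  {"dx": 0, "dy": 0, "dz": 0.009, "yaw": 0, "fingers": 0},
  {"dx": 0, "dy": 0, "dz": 0.012, "yaw": 0, "fingers": 0},
  {"dx": 0, "dy": 0, "dz": 0.015, "yaw": 0, "fingers": 0},
])

```text
time: 13.0
eef_pos: [613.1, 41.3, 217.2]
ee_rot: [[-0.984, -0.179, 0.002], [-0.179, 0.984, 0.0], [-0.002, 0.0, -1.0]]
force: [0.3, -0.3, 3.4]
width: 85.5
finger_force: 2.1
```

```bash
python3 -c "from h import *; look(11)"
```

```text
t 13.0 tcp fwd 100.6 lat 38.4 z 217.2 F [ 0.3 -0.3  3.4]
146 ....+++++++++++++++++++++++++++++###############++##
148 ....+++++++++++++++......++++++++###################
150 ........++++++++++..+++#+++++++++########++.+#######
152 ........++########+########++++++#########++########
154 ......++++##########################################
156 .....+++++############################+...##########
158 ......+++++++++++####################+....+####+####
160 ......+++++++........+++++++++++++++......+#########
162 .......+++.............++..++..............#########
164 ...........................................+########
166 ...........................................+#######.
168 ...........................................++######+
170 ...........................................+######++
172 ...........................................++#####++
174 ............................................+++.....
wwwwwwwwwwwwwwwwwwwwwwwwwwwwwwwwwwwwwwwwwwwwwwwwbbooo
bwwwwwwwwwwwwwwwwwwwwwwwwwwwwwwwwwwwwwwwwwwwwwwwbbboo
bbwwwwwwwwwwwwwwwwwwwwwwwwwwwwwwwwwwwwwwwwwwwwwwwbbbo
obbbbbwwwwwwwwwwwwwwwwwwwwwwwwwwwwwwwwwwwwwwwwwwwwbbo
oooobbwwwwwwwwwwwwwwwwwwwwwwwwwwwwwwwwwwwwwwwwwwwwboo
oooobbwwwwwwwwwwwwwwbbbbbwwwwwwwwwwwwwwwwwwwwwwwwbbbo
ooooobbwwwwwwwwwwwbbbbbobbbwwwwwwwwwwwwwwwwwwwwwwbbbb
oooooobwwwwwwwwwwwbbbobbbbbwwwwwwwwwwwwwwwwwwwwwboooo
ooooooobbwwwwwwwwwwbboobobobbbwwwwwwwwwwwwwwwwbbboooo
oooooobbbbbwwwwwwwwwbbbboobbbbbbwwwwwwwwwwwwwbbbboooo
oooooooooobbbwwwwwwwwwwwwwwbbbbwwwwwwwwwwwwwbbooooooo
oooooboooooobbbwwwwwwwwwwwwwwwwwwwwwwwwwwbbbboooooooo
oboooooooooooobbbbbwwwwwwwwwwwwwwwwwwwbbbbooooooooooo
booobobooooooooooobbbbwwwwwwwwwwwwbbbbboooobooboooooo
oooobbbooooooboooooboobbbbbbbbbbobboobboooobooobboboo
```

carry_out([
  {"dx": 0, "dy": 0, "dz": 0.003, "yaw": 0, "fingers": 0},
  {"dx": 0, "dy": 0, "dz": 0.006, "yaw": 0, "fingers": 0},
  {"dx": 0, "dy": 0, "dz": 0.009, "yaw": 0, "fingers": 0},
  {"dx": 0, "dy": 0, "dz": 0.009, "yaw": 0, "fingers": 0},
])

```text
time: 13.45
eef_pos: [612.0, 41.1, 205.9]
ee_rot: [[-0.984, -0.179, -0.003], [-0.179, 0.984, -0.0], [0.003, 0.0, -1.0]]
force: [0.5, 0.2, -0.1]
width: 85.2
finger_force: 0.0
```

```bash
python3 -c "from h import *; look(12)" | head -17
```

```text
t 13.45 tcp fwd 100.6 lat 37.3 z 205.9 F [ 0.5  0.2 -0.1]
146 ......++++++++#####++++++++++++###################+.
148 ....++++++++++######+....++++++++################+++
150 ...++++++++++++########++++++++++###################
152 ..++++++++++++++###########++++++###################
154 ...++++++.+.+++++++#########+++++#######+...+#######
156 ............+++++++#########+++++#########+#########
158 ..........+++++++++++########++++###################
160 ...........+++++++....+++######+++++.....+##########
162 ............+++++........++#####++........+####++###
164 ............++++............+###+.........+#########
166 .............................+++..........+#########
168 ...........................................+########
170 ...........................................+#####+++
172 ...........................................+#####+.+
174 ...........................................++####+..
wwwwwwwwwwwwwwwwwwwwwbbbobbobbwwwwwwwwwwwwwwwwwwbbooo
```

Force is down to zero and the bar is back in its starting look, so click 3 has snapped through. I'll retreat straight forward, away from the knob, then check.

carry_out([
  {"dx": 0, "dy": -0.015, "dz": 0, "yaw": 0, "fingers": 0},
  {"dx": 0, "dy": -0.045, "dz": 0, "yaw": 0, "fingers": 0},
  {"dx": 0, "dy": -0.08, "dz": 0, "yaw": 0, "fingers": 0},
  {"dx": 0.015, "dy": -0.095, "dz": 0, "yaw": 0, "fingers": 0},
  {"dx": 0.03, "dy": -0.095, "dz": 0, "yaw": 0, "fingers": 0},
])

```text
time: 14.0
eef_pos: [600.4, -61.4, 206.9]
ee_rot: [[-0.985, -0.175, -0.0], [-0.175, 0.985, -0.001], [0.0, -0.001, -1.0]]
force: [-0.8, 0.1, -0.0]
width: 85.4
finger_force: 0.0
```

Run:
```python
from h import *
look(13)
w=imaging.capture('wrist'); cv2.imwrite('pics/w13.png',w); m=white(w,100)
for v in range(110,290,12):
    x=np.where(m[v,380:]>0)[0]
    if len(x)>8: q=wcast(380.+x[0],float(v),60)[:2]; print(v,380+x[0],((q-O)@f_).round(),((q-O)@r_).round())
a=cv2.imread('pics/side13.png')
cv2.imwrite('pics/g13.png',np.hstack([cv2.resize(a[125:225,235:335],(400,400),interpolation=2),cv2.resize(w[40:330,270:],(400,400))]))
```

```text
t 14.0 tcp fwd 199.4 lat 7.5 z 206.9 F [-0.8  0.1 -0. ]
146 .....++++++++++#####+++++++#########################
148 ....+++++++++++######+....+#########################
150 ...+++++++++++++#######+++++########################
152 ...+++++++++++++++##################################
154 ...........++++++++#################################
156 ..........+++++++++#################################
158 .........+++++++++.++###############################
160 ..........+++++++.....+++##########################+
162 ...........+++++........++########################+.
164 ............+++...........++#######################+
166 ............................++#####################+
168 ...............................++##################+
170 .................................+##############+###
172 .................................+##############++++
174 ................................++##################
wwwwwwwwwwwwwwwwwwwwwwwwwwwwwwwwwwwwwwwwwwwwwwwwwwwww
bwwwwwwwwwwwwwwwwwwwwwwwwwwwwwwwwwwwwwwwwwwwwwwwwwwbw
bbwwwwwwwwwwwwwwwwwwwwwwwwwwwwwwwwwwwwwwwwwwwwwwwwwww
oobbbbwwwwwwwwwwwwwwwwwwwww
[... 159 characters left out ...]
bbwwwwbbbbbbbwwwwwwwwwwwwwwww
oooobobwwwwwwwwwwwbboobboobwwbbbbbbobbwwwwwwwwwwbbbbb
oooooboobwwwwwwwwwbbbobooobbbboobbobbbwwwwwwwwbboooob
ooooooooobbwwwwwwwwwbbbbbbobbboobbbbbwwwwwwwwbboboooo
oooboooooobbbwwwwwwwwwwbbbbbbbbwwwwwwwwwwwwwbbooooooo
oooobobooooobbbwwwwwwwwwwwwwwwwwwwwwwwwwwbbbboobooooo
ooooooooooooooobbbbwwwwwwwwwwwwwwwwwwwwbbbooobobooooo
ooooboooooooooooobbbbbwwwwwwwwwwwwbbbbboooboobobooobb
ooooooooobooooooooooobobbbbbbbbobboooboooboobooobbooo
134 450 40.0 -59.0
146 429 62.0 -46.0
158 417 73.0 -34.0
170 410 79.0 -22.0
182 406 82.0 -10.0
194 404 83.0 1.0
206 404 82.0 13.0
218 406 78.0 26.0
230 409 73.0 38.0
242 415 65.0 51.0
254 429 46.0 66.0
266 504 -64.0 88.0
278 384 93.0 92.0
```

View pics/g13.png

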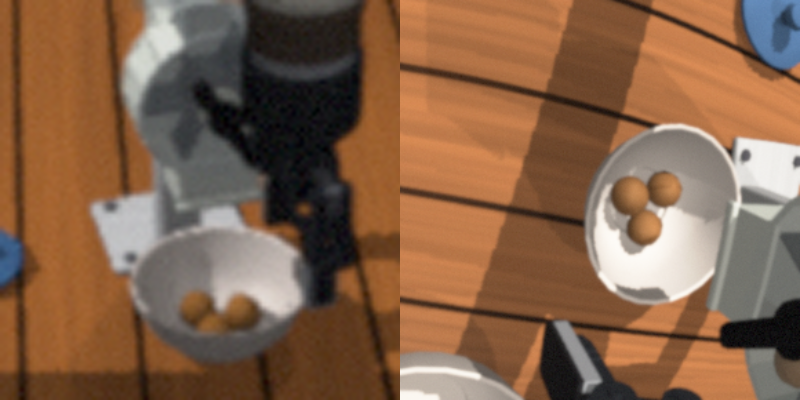

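All three walnuts lie in the bowl, at side-crop (197,306), (241,312) and (214,328). The knob bar looks as it did at the start, which is what three clicks gives. The bowl is at fwd 13, lat 5. I'll put the far finger inside its front wall, below the knob, and drag it out.

carry_out([
  {"dx": 0.001, "dy": 0, "dz": 0.045, "yaw": 0, "fingers": 0},
  {"dx": 0.002, "dy": 0, "dz": 0.09, "yaw": 0, "fingers": 0},
  {"dx": 0.003, "dy": 0, "dz": 0.13, "yaw": 0, "fingers": 0},
  {"dx": 0.003, "dy": 0.03, "dz": 0.137, "yaw": 0, "fingers": 0},
  {"dx": 0.003, "dy": 0.06, "dz": 0.137, "yaw": 0, "fingers": 0},
])

```text
time: 14.6
eef_pos: [585.1, 0.6, 67.3]
ee_rot: [[-0.984, -0.177, -0.005], [-0.177, 0.984, -0.0], [0.005, 0.001, -1.0]]
force: [0.9, 1.1, -0.1]
width: 85.7
finger_force: 0.0
```

carry_out([
  {"dx": 0, "dy": 0.012, "dz": 0, "yaw": 0, "fingers": 0},
  {"dx": 0, "dy": 0.022, "dz": 0, "yaw": 0, "fingers": 0},
  {"dx": 0, "dy": 0.027, "dz": 0, "yaw": 0, "fingers": 0},
  {"dx": 0, "dy": 0.027, "dz": 0, "yaw": 0, "fingers": 0},
])

```text
time: 15.0
eef_pos: [582.3, 27.5, 71.0]
ee_rot: [[-0.984, -0.18, 0.001], [-0.18, 0.984, -0.0], [-0.001, -0.0, -1.0]]
force: [-0.6, 0.1, 0.5]
width: 85.1
finger_force: 0.0
```

```bash
python3 -c "from h import *; tcp()"
```

```text
t 15.0 tcp fwd 108.6 lat 5.6 z 71.0 F [-0.6  0.1  0.5]
```

carry_out([
  {"dx": 0, "dy": -0.002, "dz": 0.015, "yaw": 0, "fingers": 0},
  {"dx": 0, "dy": -0.003, "dz": 0.026, "yaw": 0, "fingers": 0},
  {"dx": 0, "dy": -0.003, "dz": 0.032, "yaw": 0, "fingers": 0},
  {"dx": 0, "dy": -0.003, "dz": 0.032, "yaw": 0, "fingers": 0},
])

```text
time: 15.4
eef_pos: [581.3, 23.9, 37.2]
ee_rot: [[-0.984, -0.178, -0.003], [-0.178, 0.984, -0.0], [0.003, 0.0, -1.0]]
force: [-0.1, -0.6, 0.5]
width: 85.5
finger_force: 0.0
```

carry_out([
  {"dx": 0, "dy": -0.003, "dz": 0, "yaw": 0, "fingers": 0},
  {"dx": 0, "dy": -0.007, "dz": 0, "yaw": 0, "fingers": 0},
  {"dx": 0, "dy": -0.012, "dz": 0, "yaw": 0, "fingers": 0},
  {"dx": 0, "dy": -0.017, "dz": 0, "yaw": 0, "fingers": 0},
  {"dx": 0, "dy": -0.022, "dz": 0, "yaw": 0, "fingers": 0},
])

```text
time: 15.9
eef_pos: [586.3, 2.7, 38.7]
ee_rot: [[-0.984, -0.179, 0.0], [-0.179, 0.984, 0.001], [-0.0, 0.0, -1.0]]
force: [-0.9, 2.7, 0.2]
width: 85.6
finger_force: 1.1
```

carry_out([
  {"dx": 0, "dy": -0.006, "dz": 0, "yaw": 0, "fingers": 0},
  {"dx": 0, "dy": -0.012, "dz": 0, "yaw": 0, "fingers": 0},
  {"dx": 0, "dy": -0.018, "dz": 0, "yaw": 0, "fingers": 0},
  {"dx": 0, "dy": -0.024, "dz": 0, "yaw": 0, "fingers": 0},
  {"dx": 0, "dy": -0.03, "dz": 0, "yaw": 0, "fingers": 0},
])

```text
time: 16.4
eef_pos: [591.6, -27.2, 38.4]
ee_rot: [[-0.984, -0.179, -0.0], [-0.179, 0.984, 0.0], [0.0, 0.0, -1.0]]
force: [-0.9, 2.1, -0.3]
width: 85.7
finger_force: 1.2
```

```bash
cat >> h.py <<'E'
def bowlside(k,v0=185,v1=245,u0=250,u1=330):
    a=imaging.capture('side'); cv2.imwrite(f'pics/side{k}.png',a); h=cv2.cvtColor(a,cv2.COLOR_BGR2HSV)[v0:v1,u0:u1]
    print('\n'.join(str(v0+3*i)+' '+''.join('#' if p[2]<60 else ('.' if p[1]<60 else ('b' if p[1]<170 else 'o')) for p in row[::1]) for i,row in enumerate(h[::3])))
E
python3 -c "from h import *; tcp(); bowlside(14)"
```

```text
t 16.4 tcp fwd 164.2 lat 5.0 z 38.4 F [-0.9  2.1 -0.3]
185 ooooooooobb...............................##########################bobbb#oooooo
188 oooooooooobb.............................##.....####################bbobo##ooobo
191 oooooooooooob...............bbbbbb.......######.............########oooooooooooo
194 ooooooooooooobbbbbbooooobbbb.............##########################boooooooooooo
197 ooooooooooooooooooooobbb.................##########################boooooooboooo
200 ooooooooooooooooooooob....................#########################boooooooooooo
203 oooooooooooooooooooobb......................#####################bbboooooooobobo
206 oooooooooooooooooooobb...............bbb......################....bbboooooooob#o
209 oooooooooboooooooooobbb...........bbobbobb.....################..bbbboooboobob##
212 oooooooooooooooooooooobbb.........bbobbooobbbb###########...###.bbooooooooooooo#
215 oooooooobobobooooooooooobb...........bbobbbbbb############.....##bboobobbobobbbo
218 boooooooboooooboooob##bobobb..............bb.......###############boooboooobobbo
221 ooooboobooooboobobbo##oooooobbbb...................###############bobbooooooooob
224 boobooooboooboobobbo##ooboooooooobobbbbb.........bb###############booooooooooooo
227 oooooooooboboboooooo###oooooooobboboooooboobooooooo###############oooooooooobobo
230 ooooboooobooooooooboo##oooboooooobboobbboooooooooooo##############oooooooooooooo
233 ooooooooooooooooooooooooooooooooooooboooooooooooooooo##.#######bbboooboooooooooo
236 oooooooooooooooooooooo#oooooooooooooooooooooooooboooob#..#####bboooooooooooooooo
239 oooooooooooooooooooooo#oooooooooooooooooooooooooooooobb.#####bboooooooooooooooob
242 ooooooooooooboooooooooooooooooooooooooooooooooooooooooobboboooooooooooooooooooob
```

The bowl follows the finger with its walnuts and stays upright. I'll keep dragging.

carry_out([
  {"dx": 0, "dy": -0.007, "dz": 0, "yaw": 0, "fingers": 0},
  {"dx": 0, "dy": -0.014, "dz": 0, "yaw": 0, "fingers": 0},
  {"dx": 0, "dy": -0.021, "dz": 0, "yaw": 0, "fingers": 0},
  {"dx": 0, "dy": -0.028, "dz": 0, "yaw": 0, "fingers": 0},
  {"dx": 0, "dy": -0.035, "dz": 0, "yaw": 0, "fingers": 0},
])

```text
time: 16.95
eef_pos: [597.9, -61.8, 38.4]
ee_rot: [[-0.984, -0.179, -0.0], [-0.179, 0.984, -0.0], [0.0, 0.0, -1.0]]
force: [-1.1, 1.7, 0.1]
width: 85.2
finger_force: 1.2
```

carry_out([
  {"dx": 0, "dy": -0.007, "dz": 0, "yaw": 0, "fingers": 0},
  {"dx": 0, "dy": -0.014, "dz": 0, "yaw": 0, "fingers": 0},
  {"dx": 0, "dy": -0.021, "dz": 0, "yaw": 0, "fingers": 0},
  {"dx": 0, "dy": -0.028, "dz": 0, "yaw": 0, "fingers": 0},
  {"dx": 0, "dy": -0.035, "dz": 0, "yaw": 0, "fingers": 0},
])

```text
time: 17.45
eef_pos: [604.1, -96.1, 38.4]
ee_rot: [[-0.984, -0.179, -0.0], [-0.179, 0.984, 0.0], [0.0, 0.0, -1.0]]
force: [-0.5, 3.5, -0.2]
width: 85.5
finger_force: 1.2
```

carry_out([
  {"dx": 0, "dy": -0.007, "dz": 0, "yaw": 0, "fingers": 0},
  {"dx": 0, "dy": -0.014, "dz": 0, "yaw": 0, "fingers": 0},
  {"dx": 0, "dy": -0.021, "dz": 0, "yaw": 0, "fingers": 0},
  {"dx": 0, "dy": -0.026, "dz": 0, "yaw": 0, "fingers": 0},
  {"dx": 0, "dy": -0.029, "dz": 0, "yaw": 0, "fingers": 0},
])

```text
time: 17.95
eef_pos: [609.3, -124.7, 38.4]
ee_rot: [[-0.984, -0.179, -0.0], [-0.179, 0.984, -0.0], [0.0, -0.0, -1.0]]
force: [-0.3, 2.0, -0.5]
width: 85.5
finger_force: 1.2
```

carry_out([
  {"dx": 0, "dy": 0.008, "dz": 0, "yaw": 0, "fingers": 0},
  {"dx": 0, "dy": 0.01, "dz": -0.02, "yaw": 0, "fingers": 0},
  {"dx": 0, "dy": 0.01, "dz": -0.06, "yaw": 0, "fingers": 0},
  {"dx": 0, "dy": 0, "dz": -0.1, "yaw": 0, "fingers": 0},
  {"dx": 0, "dy": -0.04, "dz": -0.14, "yaw": 0, "fingers": 0},
])

```text
time: 18.45
eef_pos: [615.9, -156.3, 176.2]
ee_rot: [[-0.983, -0.184, 0.001], [-0.184, 0.983, -0.0], [-0.001, -0.0, -1.0]]
force: [0.9, 0.4, -0.0]
width: 85.5
finger_force: 0.0
```

carry_out([
  {"dx": 0, "dy": -0.04, "dz": 0, "yaw": 0, "fingers": 0},
  {"dx": 0, "dy": -0.06, "dz": -0.02, "yaw": 0, "fingers": 0},
  {"dx": 0, "dy": -0.06, "dz": -0.02, "yaw": 0, "fingers": 0},
])

```text
time: 18.75
eef_pos: [627.9, -221.4, 196.7]
ee_rot: [[-0.984, -0.176, 0.006], [-0.176, 0.984, -0.004], [-0.005, -0.005, -1.0]]
force: [0.4, 0.7, 0.1]
width: 85.2
finger_force: 0.0
```

Run:
```python
from h import *
tcp(); w=imaging.capture('wrist'); cv2.imwrite('pics/w15.png',w); wbowl(w,300,60,300)
hs=cv2.cvtColor(w,cv2.COLOR_BGR2HSV); m=white(w,100); n,l,st,ce=cv2.connectedComponentsWithStats(m)
print([(s.tolist()) for s in st[1:] if s[4]>800])
bowlside(15,195,260,250,335)
a=cv2.imread('pics/side15.png').max(2)
for v in range(140,176,2): print(v,''.join('#' if a[v,u]<50 else ('+' if a[v,u]<90 else '.') for u in range(268,320)))
```

```text
t 18.75 tcp fwd 361.7 lat 5.9 z 196.7 F [0.4 0.7 0.1]
bowl [587.2 -22.9] R 69.5 41 [ 424  130  110  133 9536] fwd 159.2 lat 1.4
[[424, 130, 110, 133, 9536], [100, 166, 114, 159, 10665], [416, 296, 84, 49, 1622], [405, 374, 51, 46, 1399]]
195 oooooooooooooooooobooooooobooooooooooooooooooooobooooooooooooooob####################
198 oooooooooooooooooooooooooooooooooooooooooooooooooooooooooooooooob####################
201 oooooooooooooooooooooooooooooooooooooooooooooooooooooooooooooooobo###################
204 boooooooooooooooooooooooooooooooooooooooooooooooooooooooooooooooooob#################
207 oooooooooooooooooooooooooooooooooooooooooooooooooooooooooooooooooobb#################
210 ooooooooooooooooooooooooooooooooooooooooobbbbb.............bbbbbbbbbb################
213 ooooboooooooooooooooooooooooooooooobbbb..............................################
216 oooooooooooooooooooooooooooooooobb...................................################
219 ooooooboooooooooooooooooooooobbb.....................................################
222 oooooboooobooooooooo##oooooobb..................
[... 1443 characters left out ...]
++++.......+++++
152 ...+++++++++++++++#########++++++++++.+........+....
154 ....+....+.++++++++#########++++++++............+++.
156 ..........+++++++++#########+++++++.............++++
158 .........+++++++++.++#######++..................+###
160 ..........+++++++.....++######+.................+###
162 ...........+++++.........+#####++..............+####
164 ............++............++####+.................++
166 ............................++#+....................
168 ................................................+++.
170 ................................................++++
172 ................................................++++
174 ................................................++##
```

The bowl stands 159 mm from the spout with three walnuts in it. The knob rests at click 3 and the arm is clear, so I'm handing in.

```bash
python3 -c "from cell import job; print(job.job_done())"
```

```text
the job is handed in; nothing more can be done
None
```

The job is handed in: the smallest bowl stands upright with its three walnuts about 159 mm from the spout, the knob looks to be at rest on its third click, and the salt box, jug lid and spoon were not touched; the hand-in gave no verdict.

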